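Lock the antenna turntable

TASK

Lock the small antenna turntable for transport: push the upright stud on the disc round until the slot in the disc's edge faces the nose of the locking bar, then push the bar by its head until it is fully home, with the head against the end of its guide. Push gently with the closed fingertips or the outside of the fingers only; do not squeeze or lift anything, and leave the other things on the table where they are.

Things in the scene. Friction and masses are not known exactly. Their poses are not given: they have to be found in the camera images.
- turntable_foot: fixed dark grey foot, position and heading vary. Origin: on the table under the disc's centre, on its vertical axis; z up. Round part 176 mm across, 14 mm thick; a flat tongue, 72 mm wide, 14 mm thick, reaches from it along -y to y = -222 mm and carries the bar guide.
- disc (a joint): angle (rad) of the slotted disc, positive counter-clockwise from above. Slot faces the bar at 0 and equally at 6.283; starts at 0.8 to 5.48, turns from -1 to 7.28, either way will do. Aluminium, 160 mm across, z = 16 to 32 mm over the table; a black module (70x22x15 mm) is fixed on its centre. Turns stiffly (0.12 N m, about 2 N at the stud) and stays where left.
- stud (a point): middle of the upright black stud on the disc: 18 mm in diameter, rising 30 mm above the disc (z = 32 to 62 mm over the table; this point at 47 mm), 62 mm from the disc's axis, exactly opposite the slot. Push it sideways to turn the disc.
- slot_mouth (a point): centre of the mouth of the disc's only slot, on the disc's edge, 80 mm from the axis, half way up the disc; turns with the disc. The slot is 20 mm wide, 38 mm deep, its mouth flared to 27 mm.
- bar_line (a point): fixed point of the foot on the bar's line, 80 mm from the axis: the slot mouth coincides with it when the slot faces the bar.
- guide_end (a point): fixed point of the foot: middle of the rear end of the bar guide, on the tongue (z = 14 mm), 145 mm from the axis; axes as the foot's, +y the way the bar is pushed. The guide is two aluminium rails, each 14 mm wide, 20 mm tall (tops at z = 34 mm, screws to 36), from here 55 mm toward the disc, with an open-topped 19 mm channel between.
- lock_bar: loose steel bar in the guide. Origin: lower edge of its head's front face, centre; +y along the shaft to the nose. Shaft 16 wide, 18 tall, 100 mm long, last 12 mm tapered to 7. Head: cross-piece 44 mm wide, 12 thick (y = -12 to 0), 22 tall, lying on the tongue (z = 14 to 36). Starts 44 to 54 mm back, clear of the disc; home: origin at guide_end, head touching both rails. Friction about 1 N.
- attenuator: inline attenuator, blue and metal cylinder 58x18x17 mm lying beside the bar guide; to be left alone
- clip_ferrite: grey ferrite clip 22x34x20 mm beside the bar guide; to be left alone
- n_adapter: bright metal adapter 38x22x21 mm beside the bar guide; to be left alone
- screwdriver_red: screwdriver with a red handle, 157x22x23 mm, at the right side of the table; to be left alone
- memory_stick: green memory module 30x68x6 mm, at the right side; to be left alone
- solder_spool: spool of solder wire, 58 mm across, 42 mm tall, behind the turntable; to be left alone
- tape_roll: roll of black tape, 57 mm across, 19 mm tall, far right; to be left alone
There are look-alikes about, which are no part of the job. Several things have the shape of the lock_bar; the one meant has the colours described above.

How it is judged:
On the way:
1. the slot of the disc faces the bar (mouth within 8 mm of the bar's line) (horizontal distance between slot_mouth and bar_line below 0.008 m), for 0.2 s.
At the end, for the whole second after the job is handed in: The bar lies flat and at rest in the guide and in the disc's slot, its head within 4 mm of the rear end of the guide; the slot mouth is within 5 mm of the bar's line and the disc is at rest (horizontal distance between slot_mouth and bar_line below 0.005 m and y of lock_bar in the frame of guide_end above -0.004 m and distance between lock_bar and guide_end below 0.007 m and angle between lock_bar's own z axis and vertical below 0.08 rad and linear speed of lock_bar below 0.01 m/s and velocity of joint disc between -0.05 and 0.05 rad/s); the robot touches nothing.
It fails at once if the locking bar is lifted (10 mm off the tongue) or tipped up (height (world z) of lock_bar above 0.024 m or angle between lock_bar's own z axis and vertical above 0.25 rad).
It fails at once if the bar is squeezed or shoved hard (over 40 N) (contact force between the fingers and lock_bar above 40 N).
It fails at once if the stud or disc is squeezed or shoved hard (over 40 N) (contact force between the fingers and disc above 40 N).
It fails at once if one of the other loose things is moved by more than 20 mm (distance of any of attenuator, clip_ferrite, n_adapter, screwdriver_red, memory_stick, solder_spool, tape_roll from where it was at the start of the episode above 0.02 m).
It also fails if it takes over 58 s, if anything falls off the work surface, if the arm or the gripper's body presses on something with over 40 N, if the wrist force passes 120 N, or if a joint passes its speed limit or range.

ROBOT

A 6-joint arm with a two-finger parallel gripper is mounted at the origin on a cart in front of the work surface, level with it; the furniture and walls round the work are solid. World frame = base frame: x ahead of the robot, y to its left, z up, the work surface at z = 0. Lengths are in m, angles in rad, forces in N, time in s.
With the tool pointing down it reaches from about 0.35 to 0.775 m from the base axis. Payload 7.3 kg.
Tool frame: the origin (TCP) lies on the centre line of the jaws, within the pads' length; the fingertips stand 17 mm ahead of it and the grasp point (between the pads) lies 2 mm behind it (robot.tcp_to_tips is the distance from the TCP to the fingertips, in m); z points along the fingers, y is the line along which they close (so a half turn about z gives the same grasp; the last joint's range is limited). The gripper opens to 92 mm and grips with 3 to 60 N. Pads are 19 mm wide; open, the fingers measure 130 mm over their backs; the gripper's body (75 mm by 190 mm) begins 47 mm behind the grasp point.
Start: joints at [-1.416, 0.342, 1.524, -0, 1.275, -0.146], TCP at [0.156, -0.501, 0.244] pointing down, gripper open.
Joint ranges: [-2.53, 2.53], [-0.77, 2.02], [0.04, 2.7], [-1, 4.14], [0.28, 2.66], [-3.11, 3.11]. Speed limits (rad/s): [2.57, 2.57, 3.14, 3.14, 3.14, 3.14].

INTERFACE

Orientations are given as [roll, pitch, yaw] about the fixed x, y, z axes, in that order (R = Rz(yaw) Ry(pitch) Rx(roll)).
In Python, from cell import robot gives the robot as it stands. The module is installed in compiled form; this text tells all that it offers.
- The arm moves only by the tool carry_out, never from a script. Its argument "commands" is a list of rows, each a list of 3 entries, a list of its own where there are three numbers: the shift along the tool's x, y, z in m, then the turn about the tool's z in rad, then the opening, from 0 (shut) to 1 (fully open). In form: [[[dx, dy, dz], yaw, claw], ...]. A call has 1 to 20 rows; each row shifts and turns the commanded pose from where the row before left it, along the tool's axes as they then stand; what a row does not reach is not made up. A row lasts 1/8 s, in which the tool goes at most 62.5 mm and 10.7 degrees, less where a joint would pass 70% of its speed; a pose out of reach is approached as far as the arm can. A call is refused whole if a number of a shift passes 0.0625 or a number of a turn 0.188, either way. A call with a gripper value outside its range is refused whole. The fingers move at their own pace and stop on an object; "newtons" is the grip in N (left out, the last holds). Time passes only in rows, so rows that do not move let the fingers close. It gives the time, the measured TCP pose, the force, the opening and the grip force at its end, in the units of the state.
- robot.observe(): the state, without advancing time (a new reading comes with each control period).
- robot.read_camera(name): name is "scene" or "top" or "wrist"; returns a dict with "pixels" (384x512x3 uint8, red, green, blue), "fx", "fy", "cx", "cy" (pixels), "k1" (the pictures are not rectified: a ray, as slopes to the right and down, at radius r is drawn at 1 + k1 r^2 times it, then the intrinsics apply), "view" (4x4, takes a point from world to camera coordinates); the wrist camera has in their place "T_tool_cam" (4x4, takes a point from camera to tool coordinates, whose origin is the TCP and whose axes are the flange's). Camera axes: x right, y up, looking along -z (the intrinsics and any distortion apply to the point x, -y, -z); pixel columns grow to the right and rows downward; lengths in m; the calibration is good to about 2 mm. A picture is of the moment at which its call begins: read the wrist's pose just before it. There is no depth.
- robot.hand_in(): hands the job in; it is judged then, once.
Trained networks look in a picture, given as the dict that the camera call returned (one of the last four; its "shot" number tells which), for a name from the list of things; names that differ only in an ending like _2 or _b are one class to them, and where a whole thing is asked for, a point or a joint stands for the part that bears it (a point fixed in the world has none). Each returns a list of dicts, best first, with "p" (0 to 1); they miss things now and then, are a little off and sometimes report something else, mostly with a low value. They report only what shows in the picture. A call takes as long as a camera call. They do not tell look-alikes from the thing itself.
- robot.find_in(picture, name): "at" ([column, row] in pixels, amid what is visible of it).
- robot.tip_of(picture, name): "at" ([column, row] in pixels: a listed point, or the origin of a listed thing).
The state is a dict: "time": time; "qpos": joint angles; "qvel": joint speeds; "joint_efforts": joint torques, N m; "tool_pos": TCP position; "tool_rot": TCP orientation; "contact_force": force on the tool from outside, world axes, zero at the start; "torque": the same for the moment, N m; "opening": finger opening in m; "grip_force": force on a finger pad.
Only numpy, scipy, OpenCV 4.12 (cv2) and the standard library are available. Lean on these libraries where they do the work, as an engineer would, in place of code of your own. Each camera call takes 0.05 s, during which the arm holds its last target. There are 200 camera calls.

## Working session

There is one attempt and no reset: what is moved stays moved. The work goes in short steps, Python scripts to look and compute and a tool call to move; the robot and the scene stay as the last step left them, time stands still between calls to the robot, and variables do not carry over. Pictures are saved under pics/ and viewed, at most 10 in all, crops included, and the job is handed in when it is done.

Besides the shell and the picture viewer there is one more tool, called after "Emit:" by a JSON object that holds its "name" and its "arguments", one argument or row to a line. carry_out: Moves the arm, as the interface text tells. Its arguments: {"type":"object","properties":{"commands":{"type":"array"},"newtons":{"type":"number"}},"required":["commands"]}

```bash
mkdir -p pics
cat > h.py <<'E'
import numpy as np, cv2
from cell import robot
from scipy.spatial.transform import Rotation as R
def K(p): return np.array([[p['fx'],0,p['cx']],[0,p['fy'],p['cy']],[0,0,1.]]), np.array([p['k1'],0,0,0.])
def pose(p):
    # world->cv camera
    if 'view' in p: V=np.array(p['view'])
    else:
        s=p['st']; T=np.eye(4); T[:3,:3]=R.from_euler('xyz',s['tool_rot']).as_matrix(); T[:3,3]=s['tool_pos']
        V=np.linalg.inv(T@np.array(p['T_tool_cam']))
    return np.diag([1,-1,-1,1.])@V
def toworld(p,uv,z):
    k,d=K(p); n=cv2.undistortPoints(np.array([[uv]],float),k,d)[0,0]
    V=pose(p); Ri=V[:3,:3].T; c=-Ri@V[:3,3]; r=Ri@np.array([n[0],n[1],1])
    return c+r*(z-c[2])/r[2]
def topix(p,X):
    V=pose(p);k,d=K(p); return cv2.projectPoints(np.atleast_2d(np.array(X,float)),cv2.Rodrigues(V[:3,:3])[0],V[:3,3],k,d)[0][:,0]
def cam(n):
    s=robot.observe(); p=robot.read_camera(n); p['st']=s; return p
def save(p,f,crop=None,scale=1):
    im=p['pixels'][:,:,::-1]
    if crop: im=im[crop[1]:crop[3],crop[0]:crop[2]]
    cv2.imwrite('pics/'+f,cv2.resize(im,None,fx=scale,fy=scale,interpolation=cv2.INTER_CUBIC))
E
python3 - <<'E'
from h import *
a=cam('top');b=cam('scene')
im=a['pixels'];save(a,'top.png',scale=1.5);save(b,'scene.png',scale=1.5)
Z=dict(turntable_foot=0,stud=.047,slot_mouth=.024,bar_line=.024,guide_end=.014,lock_bar=.014)
for n,z in Z.items():
  for p in(a,b):
    print(n,[(np.round(d['at']),round(d['p'],2),np.round(toworld(p,d['at'],z)[:2],4)) for d in robot.tip_of(p,n)[:4]])
print(robot.observe())
E
```

```text
turntable_foot [(array([227., 220.]), 0.62, array([0.5257, 0.0215])), (array([252., 213.]), 0.31, array([ 0.548 , -0.0552]))]
turntable_foot [(array([247., 188.]), 0.82, array([0.5455, 0.0062]))]
stud [(array([226., 200.]), 0.63, array([0.5805, 0.0206]))]
stud [(array([177., 250.]), 0.72, array([ 0.6653, -0.3611])), (array([262., 179.]), 0.67, array([0.5986, 0.0131]))]
slot_mouth [(array([227., 243.]), 0.95, array([0.4558, 0.0177]))]
slot_mouth [(array([230., 166.]), 0.86, array([0.436 , 0.0456])), (array([262., 212.]), 0.74, array([ 0.6883, -0.0933]))]
bar_line [(array([253., 208.]), 0.56, array([ 0.561 , -0.0579]))]
bar_line [(array([239., 188.]), 0.67, array([ 0.5547, -0.0404]))]
guide_end [(array([270., 201.]), 0.86, array([ 0.5821, -0.1074]))]
guide_end [(array([230., 201.]), 0.84, array([ 0.5745, -0.1016])), (array([238., 187.]), 0.38, array([ 0.5388, -0.0289]))]
lock_bar [(array([285., 197.]), 0.77, array([ 0.596 , -0.1536])), (array([164., 146.]), 0.64, array([0.7453, 0.2191])), (array([304., 249.]), 0.58, array([ 0.4417, -0.2092]))]
lock_bar [(array([221., 210.]), 0.71, array([ 0.5888, -0.1494])), (array([168., 206.]), 0.62, array([ 0.4675, -0.2359])), (array([344., 185.]), 0.54, array([0.7674, 0.2055]))]
{'time': 0.7, 'qpos': array([-1.41603083e+00,  3.41940944e-01,  1.52410760e+00, -7.26255783e-06,
        1.27536302e+00, -1.46001888e-01]), 'qvel': array([-0.0022167 , -0.00165238,  0.00052663,  0.00022376, -0.00086444,
       -0.00131373]), 'joint_efforts': array([-1.49194897e-03, -4.31027877e+01, -2.44447857e+01,  7.17374193e-02,
        4.82238794e-02, -3.82485928e-05]), 'tool_pos': array([ 0.15555489, -0.50145019,  0.24376853]), 'tool_rot': array([3.14141450e+00, 3.32195568e-05, 3.00769494e-01]), 'contact_force': array([-0.45603576, -0.67387152, -0.66660089]), 'torque': array([ 0.02186945, -0.01441508,  0.02584425]), 'grip_force': 0.0, 'opening': 0.0916543945458689}
```

View pics/top.png

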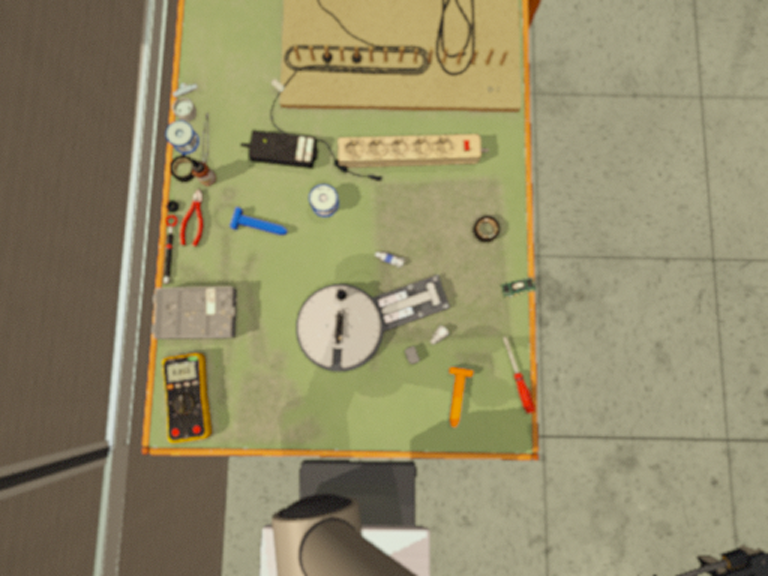

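View pics/scene.png

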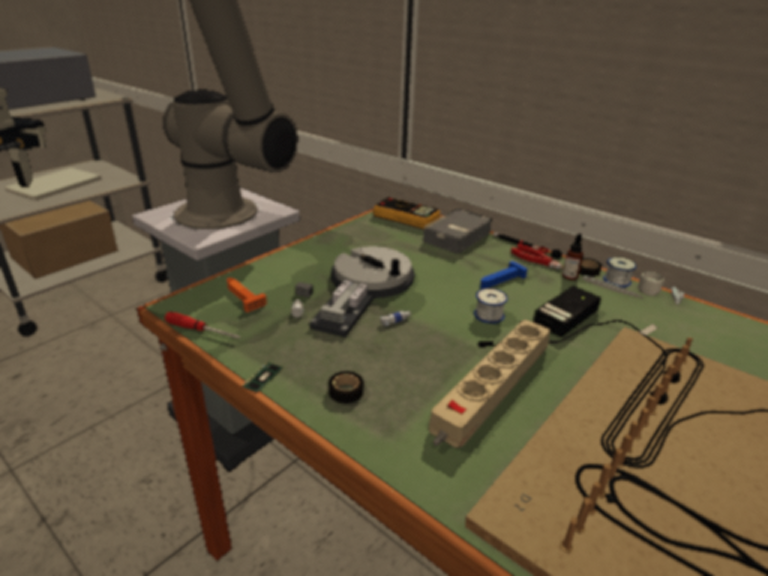

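The top view shows the disc at (226,218) with its slot toward the robot at about (225,238) and the stud at (228,197). The bar guide runs to the right, with the head at about (287,197).

Three things have the lock_bar shape: steel at (285,197) in the guide, blue at (172,148) and orange at (306,262), all in top pixels. The steel one in the guide fits the description. I'll confirm it in a wrist crop after moving overhead.

Emit:
{"name": "carry_out", "arguments": {
  "commands": [
    [[0.0354,-0.0241,-0.0036],0,0],
    [[0.0354,-0.0241,-0.0036],0,0],
    [[0.0354,-0.0241,-0.0036],0,0],
    [[0.0354,-0.0241,-0.0036],0,0],
    [[0.0354,-0.0241,-0.0036],0,0],
    [[0.0354,-0.0241,-0.0036],0,0],
    [[0.0354,-0.0241,-0.0036],0,0],
    [[0.0354,-0.0241,-0.0036],0,0],
    [[0.0354,-0.0241,-0.0036],0,0],
    [[0.0354,-0.0241,-0.0036],0,0],
    [[0.0354,-0.0241,-0.0036],0,0],
    [[0.0354,-0.0241,-0.0036],0,0],
    [[0.0354,-0.0241,-0.0036],0,0],
    [[0.0354,-0.0241,-0.0036],0,0],
    [[0,0,0],-0.18,0],
    [[0,0,0],-0.18,0],
    [[0,0,0],-0.18,0],
    [[0,0,0],-0.18,0],
    [[0,0,0],-0.18,0],
    [[0,0,0],-0.18,0]
  ]
}}

```text
time: 3.2
tool_pos: [0.5289, -0.0323, 0.2941]
tool_rot: [-3.142, 0.0, 1.387]
contact_force: [0.2, -0.1, 0.3]
opening: 0.0003
grip_force: 0.0
```

```bash
cat > m.py <<'E'
from h import *
import sys
a=cam('wrist')
print(np.round(a['st']['tool_pos'],4),np.round(a['st']['tool_rot'],3),np.round(a['st']['qpos'],2))
Z=dict(turntable_foot=0,stud=.047,slot_mouth=.024,bar_line=.024,guide_end=.014,lock_bar=.014)
for n,z in Z.items():
    print(n,[(np.round(d['at']),round(d['p'],2),np.round(toworld(a,d['at'],z)[:2],4)) for d in robot.tip_of(a,n)[:3]])
save(a,sys.argv[1],scale=1.5)
E
python3 m.py w1.png
```

```text
[ 0.5289 -0.0323  0.2941] [-3.142  0.     1.387] [-0.21  0.32  1.42 -0.    1.4  -0.02]
turntable_foot [(array([251., 128.]), 0.62, array([0.5323, 0.0234]))]
stud [(array([294., 125.]), 0.63, array([0.593 , 0.0182]))]
slot_mouth [(array([197., 138.]), 0.97, array([0.4509, 0.0244]))]
bar_line [(array([279., 175.]), 0.91, array([ 0.5619, -0.0533]))]
guide_end [(array([300., 205.]), 0.78, array([ 0.5877, -0.1102])), (array([414.,  73.]), 0.2, array([0.7842, 0.0595]))]
lock_bar [(array([295., 123.]), 0.46, array([0.5988, 0.0194]))]
```

View pics/w1.png

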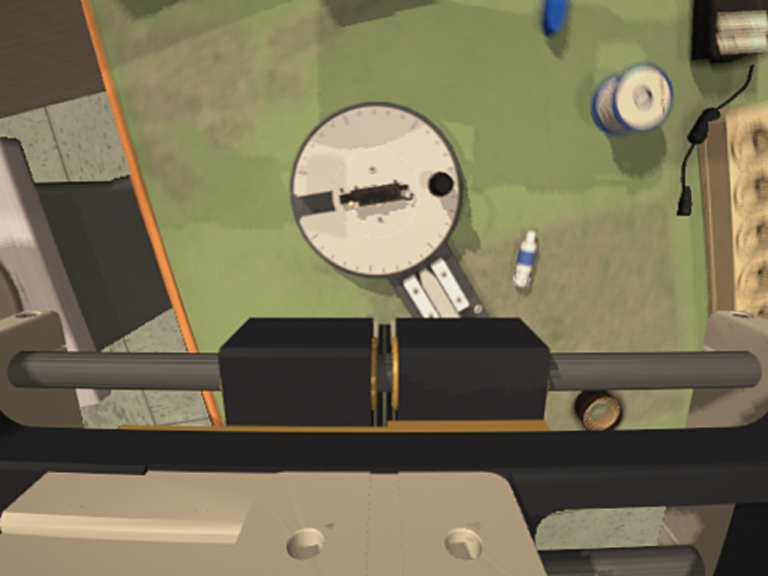

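The wrist view shows the slot at about (200,136), the stud at (294,123) and the module on the disc. The guide with the steel bar shows at (290,190). The disc centre is about (0.530,0.023) and the bar direction about -66.6°, so the stud must go counter-clockwise about 116°.

Emit:
{"name": "carry_out", "arguments": {
  "commands": [
    [[0,0,0],-0.14,0],
    [[0.0113,0.03,0],0,0],
    [[0.0113,0.03,0],0,0],
    [[0,0,0.03],0,0],
    [[0,0,0.03],0,0],
    [[0,0,0.03],0,0],
    [[0,0,0.03],0,0],
    [[0,0,0.03],0,0],
    [[0,0,0.03],0,0],
    [[0,0,0.03],0,0],
    [[0,0,0.024],0,0],
    [[0,0,0],0,0],
    [[0,0,0],0,0]
  ]
}}

```text
time: 5.18
tool_pos: [0.5907, -0.0129, 0.0611]
tool_rot: [3.14, 0.0, 1.52]
contact_force: [-0.3, 1.0, -0.1]
opening: 0.0006
grip_force: 0.0
```

```bash
python3 m.py w2.png
```

```text
[ 0.5907 -0.0129  0.0611] [3.14 0.   1.52] [-0.15  0.65  1.55 -0.    0.93 -0.1 ]
turntable_foot [(array([175., 164.]), 0.71, array([0.5322, 0.0252]))]
stud [(array([258., 183.]), 0.55, array([0.5938, 0.0179]))]
slot_mouth [(array([ 49., 176.]), 0.75, array([0.4514, 0.0251]))]
bar_line []
guide_end []
lock_bar [(array([259., 179.]), 0.24, array([0.5948, 0.0133]))]
```

Emit:
{"name": "carry_out", "arguments": {
  "commands": [
    [[0.005,0.0005,0],0,0],
    [[0.004,0.0005,0],0,0],
    [[0.003,0,0],0,0],
    [[0.002,0,0],0,0],
    [[0.00755,0.0018,0],-0.12,0],
    [[0.00755,0.0018,0],-0.12,0],
    [[0.00755,0.0018,0],-0.12,0],
    [[0.00755,0.0018,0],-0.12,0]
  ]
}}

```text
time: 6.52
tool_pos: [0.5951, 0.0315, 0.0601]
tool_rot: [-3.141, 0.001, 2.005]
contact_force: [-0.4, -1.9, -0.6]
opening: 0.0005
grip_force: 1.0
```

```bash
python3 m.py w3.png
```

```text
[0.5951 0.0315 0.0601] [-3.141e+00  1.000e-03  2.005e+00] [-0.08  0.66  1.54 -0.    0.94 -0.51]
turntable_foot [(array([174., 185.]), 0.82, array([0.5315, 0.0229]))]
stud [(array([258., 203.]), 0.92, array([0.589 , 0.0493]))]
slot_mouth []
bar_line [(array([258., 202.]), 0.42, array([0.592 , 0.0435]))]
guide_end []
lock_bar []
```

Emit:
{"name": "carry_out", "arguments": {
  "commands": [
    [[0.00755,0.0018,0],-0.12,0],
    [[0.00755,0.0018,0],-0.12,0],
    [[0.00755,0.0018,0],-0.12,0],
    [[0.00755,0.0018,0],-0.12,0],
    [[0.00755,0.0018,0],-0.12,0],
    [[0.00755,0.0018,0],-0.12,0],
    [[0.00755,0.0018,0],-0.12,0],
    [[0.00755,0.0018,0],-0.12,0],
    [[0.00755,0.0018,0],-0.12,0],
    [[0.00755,0.0018,0],-0.12,0],
    [[0.00755,0.0018,0],-0.12,0],
    [[0.00755,0.0018,0],-0.12,0],
    [[0,0,0],0,0]
  ]
}}

```text
time: 8.5
tool_pos: [0.5304, 0.0875, 0.0603]
tool_rot: [-3.141, 0.0, -2.844]
contact_force: [0.8, -0.2, 0.0]
opening: 0.0007
grip_force: 0.0
```

```bash
python3 m.py w4.png
python3 - <<'E'
from h import *
for n in('top','scene'):
  a=cam(n)
  for k,z in dict(stud=.047,slot_mouth=.024,bar_line=.024,guide_end=.014,lock_bar=.014).items():
    print(n,k,[(np.round(d['at']),round(d['p'],2),np.round(toworld(a,d['at'],z)[:2],4)) for d in robot.tip_of(a,k)[:2]])
E
```

```text
[0.5304 0.0875 0.0603] [-3.141  0.    -2.844] [ 0.02  0.58  1.71 -0.    0.85 -1.85]
turntable_foot [(array([173., 184.]), 0.68, array([0.531 , 0.0221]))]
stud [(array([255., 202.]), 0.78, array([0.5125, 0.0819]))]
slot_mouth []
bar_line [(array([ 54., 200.]), 0.64, array([ 0.5589, -0.0505]))]
guide_end []
lock_bar []
top stud [(array([207., 222.]), 0.67, array([0.5133, 0.0733]))]
top slot_mouth [(array([252., 207.]), 0.98, array([ 0.5636, -0.0528])), (array([271., 203.]), 0.42, array([ 0.5767, -0.1096]))]
top bar_line [(array([253., 210.]), 0.92, array([ 0.5533, -0.0571]))]
top guide_end [(array([272., 202.]), 0.77, array([ 0.5795, -0.114 ]))]
top lock_bar [(array([164., 147.]), 0.84, array([0.7427, 0.2195])), (array([305., 248.]), 0.83, array([ 0.4447, -0.2131]))]
scene stud [(array([256., 164.]), 0.87, array([0.5201, 0.0765]))]
scene slot_mouth [(array([239., 187.]), 0.86, array([ 0.5532, -0.0393])), (array([204., 195.]), 0.69, array([ 0.5104, -0.1393]))]
scene bar_line [(array([255., 165.]), 0.74, array([0.4892, 0.1105])), (array([238., 189.]), 0.61, array([ 0.5578, -0.0503]))]
scene guide_end []
scene lock_bar [(array([223., 211.]), 0.83, array([ 0.5976, -0.1513])), (array([343., 183.]), 0.8, array([0.7606, 0.213 ]))]
```

Emit:
{"name": "carry_out", "arguments": {
  "commands": [
    [[0.003,0.0007,0],-0.046,0],
    [[0.003,0.0007,0],-0.046,0],
    [[0,0,0],0,0],
    [[0,0,0],0,0],
    [[-0.03,0,0],0,0],
    [[0,0,-0.04],0,0],
    [[0,0,-0.05],0,0],
    [[0,0,-0.05],0,0],
    [[0,0,-0.05],0,0],
    [[0.0057,-0.044,0],0,0],
    [[0.0057,-0.044,0],0,0],
    [[0.0057,-0.044,0],0,0],
    [[0.0057,-0.044,0],0,0],
    [[0.0057,-0.044,0],0,0],
    [[0.0057,-0.044,0],0,0],
    [[0.0057,-0.044,0],0,0],
    [[0.0057,-0.044,0],0,0]
  ]
}}

```text
time: 11.58
tool_pos: [0.644, -0.2456, 0.2499]
tool_rot: [3.141, -0.001, -2.751]
contact_force: [1.1, -0.1, 0.0]
opening: 0.0005
grip_force: 0.0
```

Emit:
{"name": "carry_out", "arguments": {
  "commands": [
    [[0,0,0],0.173,0],
    [[0,0,0],0.173,0],
    [[0,0,0],0.173,0],
    [[0,0,0],0.173,0],
    [[0,0,0],0.173,0],
    [[0,0,0],0.173,0],
    [[0,0,0],0.173,0],
    [[0,0,0],0.173,0],
    [[0,0,0],0.173,0],
    [[0,0,0],0,0]
  ]
}}

```text
time: 12.82
tool_pos: [0.6439, -0.2442, 0.2498]
tool_rot: [-3.141, -0.001, 1.977]
contact_force: [-0.2, 0.7, 0.8]
opening: 0.0002
grip_force: 0.0
```

```bash
python3 m.py w5.png
```

```text
[ 0.6439 -0.2442  0.2498] [-3.141e+00 -1.000e-03  1.977e+00] [-0.47  0.66  0.98 -0.    1.5  -0.88]
turntable_foot []
stud [(array([307., 207.]), 0.66, array([ 0.7244, -0.2584])), (array([176.,  31.]), 0.32, array([ 0.4935, -0.1254]))]
slot_mouth []
bar_line []
guide_end [(array([252.,  54.]), 0.89, array([ 0.5805, -0.1086]))]
lock_bar [(array([250.,  96.]), 0.77, array([ 0.5989, -0.1558])), (array([130.,  93.]), 0.61, array([ 0.4501, -0.2146]))]
```

View pics/w5.png

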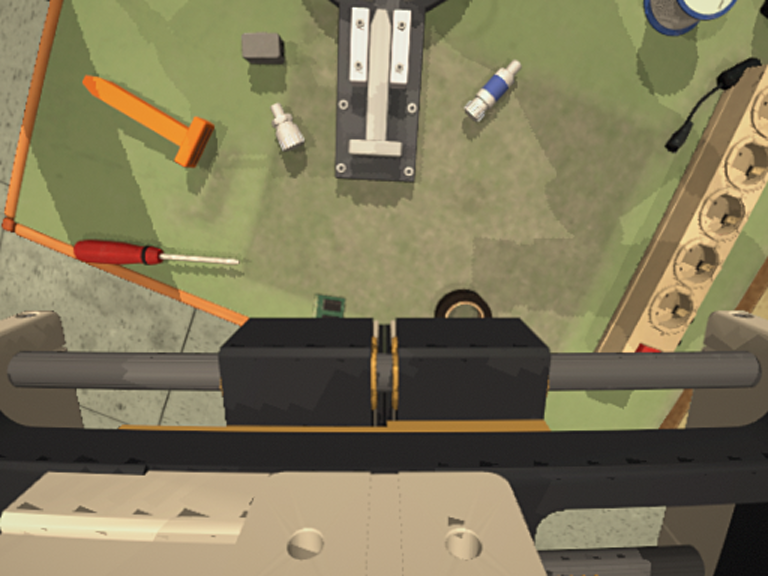

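The wrist view shows the steel bar in the guide, with its head at (250,98) and nose at (253,12) in picture pixels. The orange look-alike lies loose at (100,80). I'll go forward to see the slot.

Emit:
{"name": "carry_out", "arguments": {
  "commands": [
    [[0.045,0,0],0,0],
    [[0.045,0,0],0,0],
    [[0,0,0],0,0]
  ]
}}

```text
time: 13.55
tool_pos: [0.6079, -0.1587, 0.2509]
tool_rot: [3.141, -0.0, 1.979]
contact_force: [-0.0, -0.6, 0.2]
opening: 0.0007
grip_force: 0.0
```

```bash
sed -i 's/^save.*/save(a,sys.argv[1],crop=(150,0,350,210),scale=2.8)/' m.py; python3 m.py w6.png
```

```text
[ 0.6079 -0.1587  0.2509] [ 3.141 -0.     1.979] [-0.38  0.53  1.2   0.    1.41 -0.79]
turntable_foot [(array([259.,  16.]), 0.57, array([0.5324, 0.0268]))]
stud []
slot_mouth [(array([255.,  81.]), 0.95, array([ 0.562 , -0.0521])), (array([256.,  80.]), 0.5, array([ 0.5626, -0.0505]))]
bar_line [(array([257.,  78.]), 0.8, array([ 0.5622, -0.0478]))]
guide_end [(array([251., 133.]), 0.94, array([ 0.5833, -0.1151]))]
lock_bar [(array([136., 160.]), 0.68, array([ 0.4491, -0.2121])), (array([248., 165.]), 0.6, array([ 0.5965, -0.1561]))]
```

View pics/w6.png

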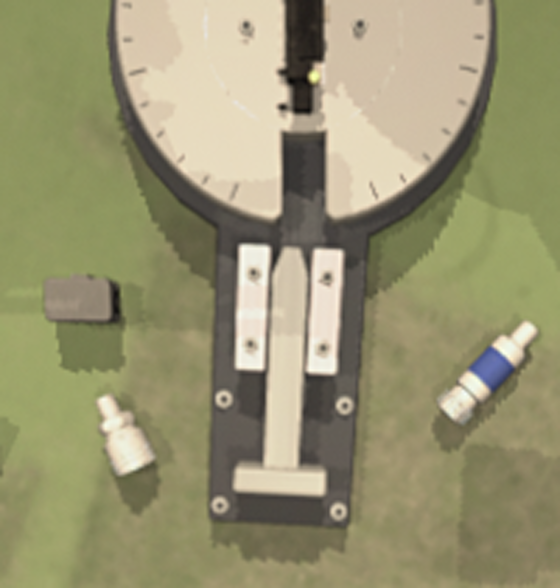

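The steel bar is confirmed in the crop. The slot lies about 4 mm past the bar's line, within what the nose (7 mm against a 27 mm flare) will centre by itself. Next I descend behind the head.

Emit:
{"name": "carry_out", "arguments": {
  "commands": [
    [[0,0,0],0.042,0],
    [[-0.03,-0.007,0],0,0],
    [[0,0,0.03],0,0],
    [[0,0,0.03],0,0],
    [[0,0,0.03],0,0],
    [[0,0,0.03],0,0],
    [[0,0,0.03],0,0],
    [[0,0,0.03],0,0],
    [[0,0,0.02],0,0],
    [[0,0,0.013],0,0],
    [[0,0,0],0,0],
    [[0,0,0],0,0]
  ]
}}

```text
time: 15.4
tool_pos: [0.6134, -0.1924, 0.038]
tool_rot: [3.14, 0.001, 1.934]
contact_force: [-0.6, 0.3, 1.2]
opening: 0.0007
grip_force: 0.0
```

```bash
sed -i 's/^save.*/save(a,sys.argv[1],scale=1.3)/' m.py; python3 m.py w7.png
```

```text
[ 0.6134 -0.1924  0.038 ] [3.140e+00 1.000e-03 1.934e+00] [-0.42  0.76  1.4  -0.    0.98 -0.79]
turntable_foot []
stud []
slot_mouth []
bar_line []
guide_end []
lock_bar [(array([252., 164.]), 0.76, array([ 0.5971, -0.1553])), (array([ 10., 163.]), 0.73, array([ 0.4531, -0.2086]))]
```

View pics/w7.png

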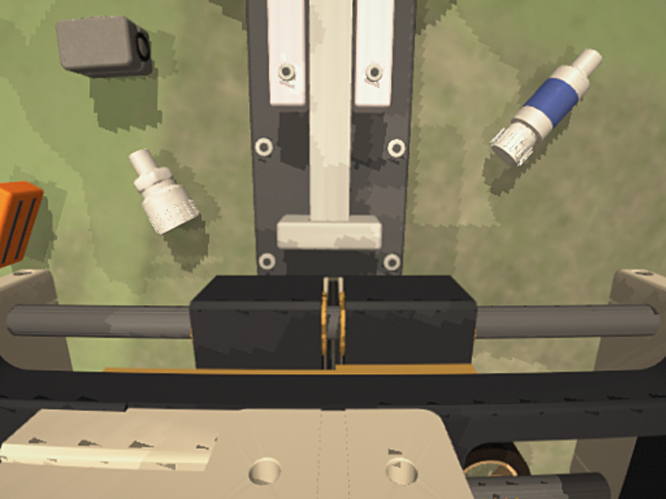

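Tool, head and guide are in line, with the head at (252,180) and about 19 mm of gap. I push forward in small steps.

Emit:
{"name": "carry_out", "arguments": {
  "commands": [
    [[0.008,0,0],0,0],
    [[0.006,0,0],0,0],
    [[0.004,0,0],0,0],
    [[0.004,0,0],0,0],
    [[0.004,0,0],0,0],
    [[0.004,0,0],0,0],
    [[0.004,0,0],0,0],
    [[0.004,0,0],0,0],
    [[0.004,0,0],0,0],
    [[0.004,0,0],0,0]
  ]
}}

```text
time: 17.0
tool_pos: [0.5965, -0.1491, 0.0372]
tool_rot: [3.141, 0.001, 1.934]
contact_force: [0.3, -0.7, -0.2]
opening: 0.0002
grip_force: 0.8
```

```bash
python3 m.py w8.png
```

```text
[ 0.5965 -0.1491  0.0372] [3.141e+00 1.000e-03 1.934e+00] [-0.37  0.72  1.49 -0.    0.93 -0.73]
turntable_foot []
stud [(array([401., 157.]), 0.32, array([ 0.646 , -0.0776]))]
slot_mouth []
bar_line [(array([259.,  43.]), 0.6, array([ 0.5609, -0.0494]))]
guide_end []
lock_bar [(array([250., 192.]), 0.62, array([ 0.5858, -0.1289]))]
```

Emit:
{"name": "carry_out", "arguments": {
  "commands": [
    [[0.003,0,0],0,0],
    [[0.003,0,0],0,0],
    [[0.003,0,0],0,0],
    [[0.003,0,0],0,0],
    [[0.002,0,0],0,0]
  ]
}}

```text
time: 17.98
tool_pos: [0.5913, -0.1356, 0.0371]
tool_rot: [-3.141, -0.0, 1.934]
contact_force: [-0.3, -0.5, -0.4]
opening: 0.0007
grip_force: 0.4
```

Emit:
{"name": "carry_out", "arguments": {
  "commands": [
    [[0.001,0,0],0,0],
    [[0.001,0,0],0,0]
  ]
}}

```text
time: 18.23
tool_pos: [0.5913, -0.1349, 0.0374]
tool_rot: [3.141, 0.002, 1.934]
contact_force: [2.2, -5.5, 0.1]
opening: 0.0003
grip_force: 2.7
```

```bash
python3 m.py w9.png
```

```text
[ 0.5913 -0.1349  0.0374] [3.141e+00 2.000e-03 1.934e+00] [-0.35  0.71  1.52 -0.    0.91 -0.71]
turntable_foot []
stud []
slot_mouth []
bar_line [(array([255.,  78.]), 0.7, array([ 0.5601, -0.0519]))]
guide_end []
lock_bar [(array([252., 190.]), 0.93, array([ 0.5813, -0.1132]))]
```

View pics/w9.png

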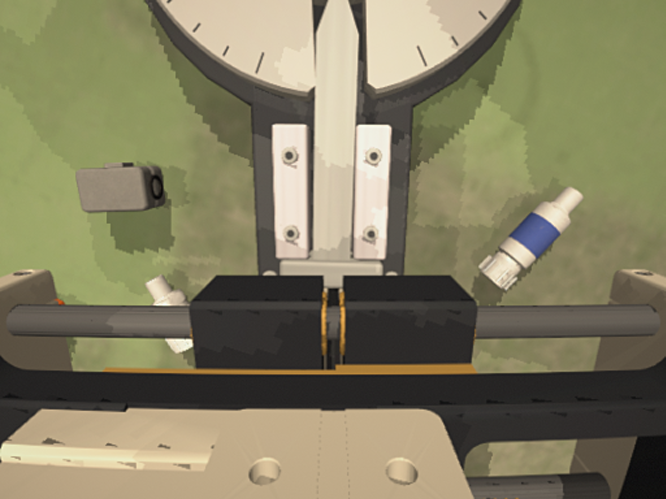

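The nose is in the slot, the head's front edge is at or close to the rails (196 against 202 in picture rows), and the force is 6 N. I press slightly more to confirm it is seated.

Emit:
{"name": "carry_out", "arguments": {
  "commands": [
    [[0.001,0,0],0,0],
    [[0.001,0,0],0,0],
    [[0,0,0],0,0]
  ]
}}

```text
time: 18.95
tool_pos: [0.5913, -0.1342, 0.0375]
tool_rot: [3.14, 0.004, 1.933]
contact_force: [3.0, -10.4, -3.0]
opening: 0.0006
grip_force: 5.2
```

Emit:
{"name": "carry_out", "arguments": {
  "commands": [
    [[-0.01,0,0],0,0],
    [[-0.02,0,0],0,0],
    [[-0.01,0,-0.04],0,0],
    [[0,0,-0.06],0,0],
    [[0,0,-0.05],0,0],
    [[0.025,0,-0.03],0,0],
    [[0.03,0,0],0,0],
    [[0,0,0],0,0],
    [[0,0,0],0,0]
  ]
}}

```text
time: 20.08
tool_pos: [0.5849, -0.119, 0.2169]
tool_rot: [-3.141, -0.0, 1.934]
contact_force: [0.2, -0.4, 0.5]
opening: 0.0001
grip_force: 0.0
```

```bash
sed -i 's/^save.*/save(a,sys.argv[1],crop=(180,40,330,200),scale=3.6)/' m.py; python3 m.py w10.png
```

```text
[ 0.5849 -0.119   0.2169] [-3.141 -0.     1.934] [-0.33  0.5   1.36 -0.    1.29 -0.69]
turntable_foot [(array([255.,  48.]), 0.65, array([0.5302, 0.0234]))]
stud []
slot_mouth [(array([257., 119.]), 0.73, array([ 0.563 , -0.0545])), (array([455., 100.]), 0.62, array([0.7766, 0.053 ]))]
bar_line [(array([257., 115.]), 0.78, array([ 0.5612, -0.0498]))]
guide_end [(array([258., 166.]), 0.86, array([ 0.5842, -0.1083]))]
lock_bar [(array([132., 202.]), 0.98, array([ 0.445 , -0.2118])), (array([254., 171.]), 0.76, array([ 0.5818, -0.1157]))]
```

View pics/w10.png

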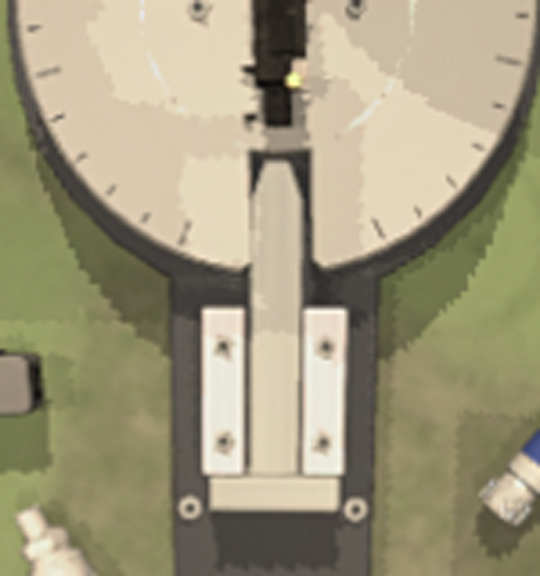

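The crop shows the head flush against both rails (crop row about 475) and the shaft in the slot. The slot centre is about 2 mm from the bar's line, and the robot is clear of everything.

```bash
python3 -c "
from cell import robot
print(robot.hand_in())"
```

```text
the job is handed in; nothing more can be done
None
```

The turntable is locked and the job is handed in: the last picture shows the slot about 2 mm off the bar's line and the bar's head against both rails, though the hand-in returned no verdict.

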